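Let the full solder reel out of the two-lane reel feeder

TASK

Let the full reel of solder wire out of the bench feeder: with the fingertips, press the black pad at the back end of its lane's rocking lever well down so that the gate at the lever's other end lifts and the reel rolls to the front stop, then let the lever come back up so that the gate is shut again. Leave the empty reel and its lever in the other lane alone, do not touch, lift or carry either reel, and do not disturb the small parts lying around.

Things in the scene. Friction and masses are not known exactly. Their poses are not given: they have to be found in the camera images.
- feeder: Grey sheet-metal reel feeder fixed to the bench, 278 x 150 mm, 122 mm high. Two lanes side by side, each 60 mm wide inside, centre lines at y = +35 mm (near lane, nearer the robot) and -35 mm (far lane). Origin on the bench below the midpoint between the two black pads; -x points down the lanes to the front stop, roughly to the robot's right; z up. Behind the axle only the 8 mm base plate lies below the pads.
- gate_near (a point): Middle of the lower edge of the near lane's aluminium gate (46 mm wide frame) at the lever's front end; shut, it stands at x = -160 mm, z = 51 mm in the feeder's frame. The lever's axle is at x = -85 mm, z = 112 mm.
- gate_far (a point): The same for the far lane's gate. The lane floor slopes down 10 degrees to -x, from z 40 mm at the back wall (x -100) to z 14 mm at the front stop (x -250, 32 mm high); lane walls end at z 62 mm.
- pad_near (a point): Centre of the top of the black press pad (36 x 36 x 8 mm) at the back end of the near lane's lever, 122 mm above the bench when up, 85 mm behind the axle. Axes parallel to the feeder's at rest. The two pads are 70 mm apart centre to centre, 34 mm between their edges.
- pad_far (a point): The same on the far lane's lever.
- rocker_near (a joint): Angle of the near lane's lever, rad. 0: gate shut, pad up. Grows as the pad is pressed. From 0.42 (pad down 36 mm) the reel passes below the gate; stop at 0.55 (pad down 46 mm and 7 mm towards the front). A spring returns it to 0: pressing takes about 3 N at first, 6 N at the stop.
- rocker_far (a joint): The same for the far lane's lever.
- solder_reel_mid (a point): Centre of the full solder reel: 54 mm diameter, 55 mm long, axis across the lane, 0.3 to 0.55 kg, blue rims, wound full of wire. At the start it rests against the gate of either lane; let out, it rolls by itself to the front stop in under 1 s.
- empty_reel_mid (a point): Centre of the empty reel: same outer size, two white flanges on a bare thin core (18 mm). In the other lane, against its gate.
- solder_reel: The full reel as a body; origin at the centre of one end face, z along its axis.
- empty_reel: The empty reel as a body; origin at the centre of one end face, z along its axis.
- tape_measure: Bystander: tape measure, 62 x 71 x 33 mm. Origin under its centre.
- pushbutton: Bystander: panel push button, 58 x 30 x 35 mm. Origin under its centre.
- terminal_a: Bystander: flat terminal block, 36 x 44 x 9 mm. Origin under its centre.
- relay: Bystander: small black relay, 16 x 21 x 24 mm. Origin under its centre.
- terminal_b: Bystander: flat terminal block, 36 x 44 x 9 mm. Origin under its centre.
Not all that is in view belongs to the job. What is meant by the empty_reel is not pink or purple, and is the larger of those in its own colour.

How it is judged (in metres and radians):
On the way, in this order (a step that is already met when the one before it is completed fails the run):
1. the gate of the full reel's lane is lifted by its lever (((y of solder_reel_mid in the frame of feeder above 0 m and value of joint rocker_near above 0.3 rad) or (y of solder_reel_mid in the frame of feeder below 0 m and value of joint rocker_far above 0.3 rad))), for 0.04 s.
2. the full reel lies in the tray at the front stop of its lane (x of solder_reel_mid in the frame of feeder between -0.24 and -0.205 m and z of solder_reel_mid in the frame of feeder between 0.03 and 0.06 m), for 0.2 s.
At the end, for the whole second after the job is handed in: The full reel rests at the front stop of its own lane (centre 205 to 240 mm ahead of the pads in the feeder's frame), the empty reel is still behind its gate in the other lane, and both levers are back up (within 0.06 rad), all at rest (all of step 2 and x of empty_reel_mid in the frame of feeder between -0.142 and -0.11 m and z of empty_reel_mid in the frame of feeder between 0.05 and 0.075 m and ((y of solder_reel_mid in the frame of feeder above 0 m and y of empty_reel_mid in the frame of feeder below -0.02 m) or (y of solder_reel_mid in the frame of feeder below 0 m and y of empty_reel_mid in the frame of feeder above 0.02 m)) and value of joint each of rocker_near, rocker_far below 0.06 rad and linear speed of each of solder_reel, empty_reel below 0.02 m/s); the robot touches nothing.
It fails at once if the empty reel's lever was pressed (over 0.12 rad) ((y of solder_reel_mid in the frame of feeder above 0 m and value of joint rocker_far above 0.12 rad) or (y of solder_reel_mid in the frame of feeder below 0 m and value of joint rocker_near above 0.12 rad)).
It fails at once if a reel was touched by the robot (contact force between any of the fingers, the arm and solder_reel above 0.5 N or contact force between any of the fingers, the arm and empty_reel above 0.5 N).
It fails at once if a reel was lifted off the lane (z of any of solder_reel_mid, empty_reel_mid in the frame of feeder above 0.08 m).
It fails at once if the empty reel was let past its gate (x of empty_reel_mid in the frame of feeder below -0.15 m).
It fails at once if a bystander was moved by more than 15 mm (distance of any of tape_measure, pushbutton, terminal_a, relay, terminal_b from where it was at the start of the episode above 0.015 m).
It also fails if it takes over 29 s, if anything falls off the work surface, if the arm or the gripper's body presses on something with over 40 N, if the wrist force passes 120 N, or if a joint passes its speed limit or range.

ROBOT

A 7-joint arm with a two-finger parallel gripper is mounted at the origin on the work surface; the furniture and walls round the work are solid. World frame = base frame: x ahead of the robot, y to its left, z up, the work surface at z = 0. Lengths are in m, angles in degrees, forces in N, time in s.
With the tool pointing down it reaches from about 0.425 to 0.875 m from the base axis. Payload 4.7 kg.
Tool frame: the origin (TCP) lies between the finger pads; the fingertips stand env.finger_overhang ahead of it and the grasp point (between the pads) lies 5 mm behind it (env.finger_overhang is the distance from the TCP to the fingertips, in m); z points along the fingers, y is the line along which they close (so a half turn about z gives the same grasp; the last joint's range is limited). The gripper opens to 87 mm and grips with 3 to 60 N. Pads are 19 mm wide; open, the fingers measure 117 mm over their backs; the gripper's body (75 mm by 190 mm) begins 51 mm behind the grasp point.
Start: joints at [76.839, 18.392, -4.016, 83.108, 1.295, 78.541, -3.26], TCP at [0.157, -0.631, 0.237] pointing down, gripper open.
Joint ranges: [-163.93, 163.93], [-17.29, 119.83], [-79.2, 71.16], [3.27, 140.29], [-89.18, 269.18], [5.43, 117.66], [-154.24, 154.24]. Speed limits (degrees/s): [147.25, 147.25, 180, 180, 180, 180, 180].

INTERFACE

Orientations are given as [roll, pitch, yaw] about the fixed x, y, z axes, in that order (R = Rz(yaw) Ry(pitch) Rx(roll)).
In Python, from cell import telemetry, eyes, env, models gives the robot as it stands. The module is installed in compiled form; this text tells all that it offers.
- The arm moves only by the tool drive_tool, never from a script. Its arguments are lists of equal length, an entry for each row: "angular": the turn, a rotation vector about the tool's x, y, z in rad, a list of three; "delta_pos": the shift along the tool's x, y, z in cm, a list of three; "gripper": the finger opening in cm, from 0 to 8.7. A call has 1 to 20 rows; each row shifts and turns the commanded pose from where the row before left it, along the tool's axes as they then stand; what a row does not reach is not made up. A row lasts 1/10 s, in which the tool goes at most 50 mm and 8.59 degrees, less where a joint would pass 70% of its speed; a pose out of reach is approached as far as the arm can. A call with a gripper value outside its range is refused whole. The fingers move at their own pace and stop on an object; "squeeze" is the grip in N (left out, the last holds). Time passes only in rows, so rows that do not move let the fingers close. It gives the time, the measured TCP pose, the force, the opening and the grip force at its end, in the units of the state.
- telemetry.get_obs(): the state, without advancing time (a new reading comes with each control period).
- eyes.read_camera(name): name is "side" or "top"; returns a dict with "pixels" (400x640x3 uint8, red, green, blue), "mtx" (3x3 intrinsics, pixels), "origin" and "orientation" of the camera in the world. Camera axes: x right, y down, z forward; pixel columns grow to the right and rows downward; lengths in m; the calibration is good to about 2 mm. A picture is of the moment at which its call begins. There is no depth.
- env.sign_off(): hands the job in; it is judged then, once.
Trained networks look in a picture, given as the dict that the camera call returned (one of the last four; its "shot" number tells which), for a name from the list of things; names that differ only in an ending like _2 or _b are one class to them, and where a whole thing is asked for, a point or a joint stands for the part that bears it (a point fixed in the world has none). Each returns a list of dicts, best first, with "p" (0 to 1); they miss things now and then, are a little off and sometimes report something else, mostly with a low value. They report only what shows in the picture. A call takes as long as a camera call. They do not tell look-alikes from the thing itself.
- models.search_frame(picture, target): "centre" ([column, row] in pixels, amid what is visible of it).
- models.cut_out(picture, target): "pixels" (400x640 bool, what is visible of it) and "centre" ([column, row] in pixels, amid what is visible of it).
The state is a dict: "time_s": time; "qpos": joint angles; "joint_velocities": joint speeds; "effort": joint torques, N m; "tool_pos": TCP position; "tool_rot": TCP orientation; "force": force on the tool from outside, world axes, zero at the start; "wrist_torque": the same for the moment, N m; "grip_width": finger opening in m; "grasp_force": force on a finger pad.
Only numpy, scipy, OpenCV 4.12 (cv2) and the standard library are available. Lean on these libraries where they do the work, as an engineer would, in place of code of your own. Each camera call takes 0.05 s, during which the arm holds its last target. There are 200 camera calls.

## Working session

There is one attempt and no reset: what is moved stays moved. The work goes in short steps, Python scripts to look and compute and a tool call to move; the robot and the scene stay as the last step left them, time stands still between calls to the robot, and variables do not carry over. Pictures are saved under pics/ and viewed, at most 10 in all, crops included, and the job is handed in when it is done.

Besides the shell and the picture viewer there is one more tool, called after ">>>" as name(argument=value, ...) on one line, values as JSON. drive_tool: Moves the arm, as the interface text tells. Its arguments: {"type":"object","properties":{"angular":{"type":"array","items":{"type":"array","items":{"type":"number"}}},"delta_pos":{"type":"array","items":{"type":"array","items":{"type":"number"}}},"gripper":{"type":"array","items":{"type":"number"}},"squeeze":{"type":"number"}},"required":["angular","delta_pos","gripper"]}

```bash
mkdir -p pics
python3 - <<'E'
from cell import telemetry, eyes, env, models
import cv2,pickle
o=telemetry.get_obs();print(o['time_s'],o['tool_pos'],o['tool_rot'],env.finger_overhang,o['grip_width'])
for n in ['side','top']:
    p=eyes.read_camera(n);cv2.imwrite(f'pics/{n}0.png',p['pixels'][:,:,::-1]);pickle.dump(p,open(n+'0.pkl','wb'))
    print(n,p['mtx'].tolist() if hasattr(p['mtx'],'tolist') else p['mtx'],p['origin'],p['orientation'])
    for t in ['feeder','pad_near','pad_far','gate_near','gate_far','solder_reel_mid','empty_reel_mid']:
        print(t,[(round(d['p'],2),[round(float(c)) for c in d['centre']]) for d in models.search_frame(p,t)[:4]])
E
```

```text
0.0 [ 0.15671209 -0.63030012  0.23544614] [-1.79891442e+02  7.27040003e-03  1.39735799e+01] 0.014 0.08695703658689109
side [[458.46832388436206, 0.0, 310.8620572921913], [0.0, 458.46832388436206, 211.13217032588645], [0.0, 0.0, 1.0]] [0.30889801 0.81528815 0.8501733 ] [-133.37318646    1.22158976 -169.90149944]
feeder [(0.85, [313, 231]), (0.68, [292, 209])]
pad_near [(0.61, [322, 217])]
pad_far [(0.71, [290, 213])]
gate_near [(0.72, [324, 217]), (0.6, [300, 211]), (0.38, [288, 279])]
gate_far [(0.61, [294, 208])]
solder_reel_mid [(0.74, [336, 208])]
empty_reel_mid [(0.91, [370, 300]), (0.63, [291, 203]), (0.53, [322, 215]), (0.49, [378, 191])]
top [[420.47577421022964, 0.0, 324.67452253252], [0.0, 420.47577421022964, 198.70069092797968], [0.0, 0.0, 1.0]] [0.33313577 0.03197528 1.0726928 ] [-174.23908542    0.30782604  -89.73555344]
feeder []
pad_near [(0.82, [310, 199])]
pad_far [(0.85, [312, 168]), (0.31, [262, 211])]
gate_near [(0.77, [307, 200])]
gate_far [(0.87, [314, 168]), (0.73, [412, 206])]
solder_reel_mid [(0.7, [342, 202])]
empty_reel_mid [(0.79, [254, 259]), (0.67, [452, 199]), (0.57, [401, 249]), (0.56, [342, 178])]
```

View pics/side0.png

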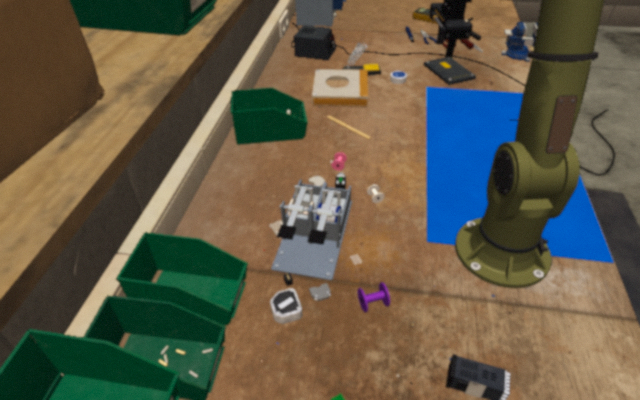

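View pics/top0.png

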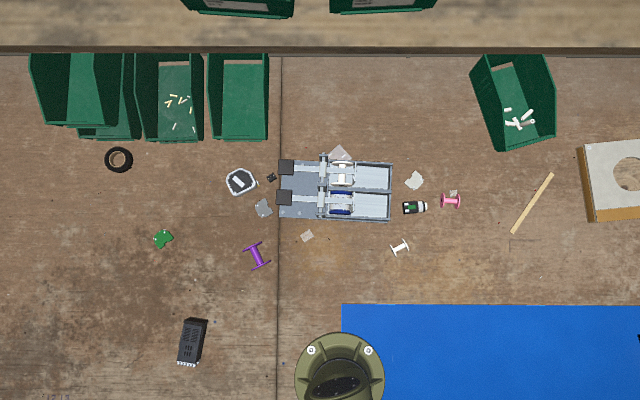

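Top view: the blue-rimmed full reel is in the near lane at (341,203) and the white empty one in the far lane at (342,175). The black pads are at about (284,198) near and (286,167) far. I'll enlarge the feeder.

```bash
cat > h.py <<'E'
import numpy as np
from scipy.spatial.transform import Rotation as R
def ray(p,uv,z):
    M=R.from_euler('xyz',p['orientation'],degrees=True).as_matrix()
    d=M@np.linalg.inv(p['mtx'])@np.array([*uv,1.]);o=np.asarray(p['origin']);return o+d*(z-o[2])/d[2]
def proj(p,X):
    M=R.from_euler('xyz',p['orientation'],degrees=True).as_matrix()
    c=M.T@(np.asarray(X)-p['origin']);q=np.asarray(p['mtx'])@c;return q[:2]/q[2]
E
python3 - <<'E'
import pickle,cv2,numpy as np
from h import *
t=pickle.load(open('top0.pkl','rb'));s=pickle.load(open('side0.pkl','rb'))
a=cv2.resize(t['pixels'][140:230,260:410,::-1],None,fx=5,fy=5,interpolation=cv2.INTER_CUBIC);cv2.imwrite('pics/topc.png',a)
b=cv2.resize(s['pixels'][170:285,265:365,::-1],None,fx=5,fy=5,interpolation=cv2.INTER_CUBIC);cv2.imwrite('pics/sidec.png',b)
for n,uv in [('near',(284,198)),('far',(286,167))]: print(n,ray(t,uv,.122))
E
```

```text
near [0.43024994 0.13003045 0.122     ]
far [0.50166061 0.12646903 0.122     ]
```

View pics/topc.png

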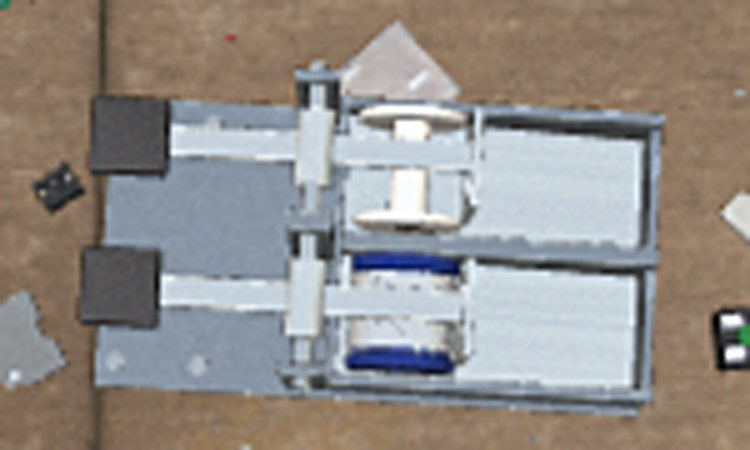

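View pics/sidec.png

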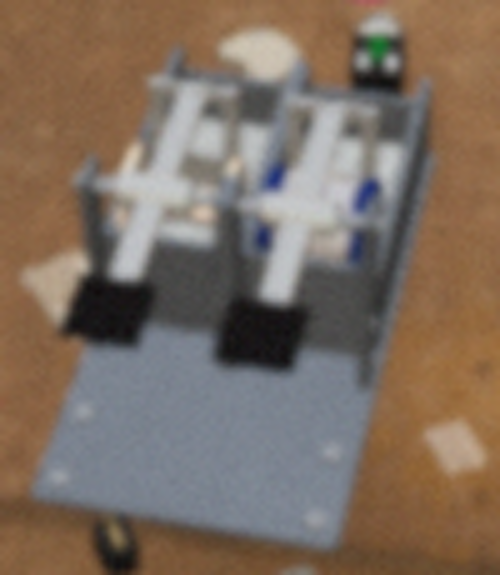

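The side view agrees: the full reel (blue rims) is in the near lane, whose pad is at world (0.430, 0.130). The pad spacing measures 71.5 mm against the stated 70, and the feeder yaw is about 87°. I'll go round at height, turn the tool and close the fingers.

>>> drive_tool(angular=[[0,0,0],[0,0,0],[0,0,0],[0,0,0],[0,0,0],[0,0,0],[0,0,0],[0,0,0],[0,0,0],[0,0,0],[0,0,-0.127],[0,0,-0.127],[0,0,-0.127],[0,0,-0.127],[0,0,-0.127],[0,0,-0.127],[0,0,-0.127],[0,0,-0.127],[0,0,-0.127],[0,0,-0.127]], delta_pos=[[3.5,-2,0],[3.5,-2,0],[3.5,-2,0],[3.5,-2,0],[3.5,-2,0],[3.5,-2,0],[3.5,-2,0],[3.5,-2,0],[3.5,-2,0],[3.5,-2,0],[0,0,0],[0,0,0],[0,0,0],[0,0,0],[0,0,0],[0,0,0],[0,0,0],[0,0,0],[0,0,0],[0,0,0]], gripper=[0,0,0,0,0,0,0,0,0,0,0,0,0,0,0,0,0,0,0,0])

```text
time_s: 2.8
tool_pos: [0.4482, -0.3523, 0.2367]
tool_rot: [180.0, 0.0, 87.0]
force: [-0.4, 0.6, -0.1]
grip_width: 0.0007
grasp_force: 0.0
```

>>> drive_tool(angular=[[0,0,0],[0,0,0],[0,0,0],[0,0,0],[0,0,0],[0,0,0],[0,0,0],[0,0,0],[0,0,0],[0,0,0],[0,0,0],[0,0,0],[0,0,0],[0,0,0],[0,0,0],[0,0,0],[0,0,0]], delta_pos=[[3,-0.27,0],[3,-0.27,0],[3,-0.27,0],[3,-0.27,0],[3,-0.27,0],[3,-0.27,0],[3,-0.27,0],[3,-0.27,0],[3,-0.27,0],[3,-0.27,0],[3,-0.27,0],[3,-0.27,0],[3,-0.27,0],[3,-0.27,0],[3,-0.27,0],[3,-0.27,0],[0,0,0]], gripper=[0,0,0,0,0,0,0,0,0,0,0,0,0,0,0,0,0])

```text
time_s: 4.5
tool_pos: [0.4318, 0.1342, 0.2371]
tool_rot: [179.9, -0.1, 87.2]
force: [-0.4, -1.2, -0.0]
grip_width: 0.0003
grasp_force: 0.0
```

>>> drive_tool(angular=[[0,0,0],[0,0,0],[0,0,0],[0,0,0],[0,0,0]], delta_pos=[[-0.4,-0.1,2],[0,0,2.5],[0,0,2.5],[0,0,2],[0,0,0]], gripper=[0,0,0,0,0])

```text
time_s: 5.0
tool_pos: [0.4293, 0.1245, 0.1443]
tool_rot: [-179.7, 0.0, 86.7]
force: [0.2, 0.6, 0.5]
grip_width: 0.0004
grasp_force: 0.0
```

Run:
```python
from cell import telemetry, eyes
import cv2
from h import *
o=telemetry.get_obs();print(o['tool_pos'])
s=eyes.read_camera('side');t=eyes.read_camera('top')
tip=o['tool_pos']-np.array([0,0,.014])
for n,p in (('s',s),('t',t)): print(n,proj(p,tip),proj(p,[.430,.130,.122]))
b=cv2.resize(s['pixels'][170:285,265:365,::-1],None,fx=5,fy=5,interpolation=cv2.INTER_CUBIC);cv2.imwrite('pics/side1.png',b)
```

```text
[0.42926789 0.12446001 0.14430887]
s [319.06919844 230.10143762] [318.36362616 234.49794297]
t [286.08898111 198.06727955] [284.01180787 198.1093933 ]
```

View pics/side1.png

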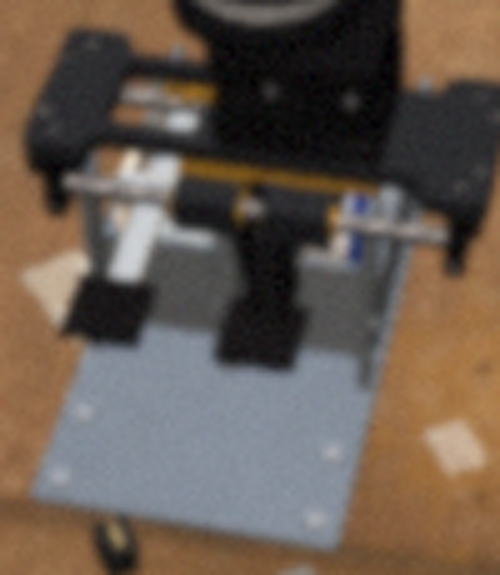

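Side view: the closed fingers stand over the near pad (crop (265,330)), well clear of the far pad (110,310). I'll press about 50 mm down.

>>> drive_tool(angular=[[0,0,0],[0,0,0],[0,0,0],[0,0,0],[0,0,0],[0,0,0],[0,0,0],[0,0,0]], delta_pos=[[0.3,0,0],[0,0,1],[0,0,1],[0,0,1],[0,0,1],[0,0,0.7],[0,0,0.3],[0,0,0]], gripper=[0,0,0,0,0,0,0,0])

```text
time_s: 5.9
tool_pos: [0.4317, 0.1283, 0.0961]
tool_rot: [-180.0, 0.0, 86.7]
force: [1.0, -0.5, 6.8]
grip_width: 0.0002
grasp_force: 3.1
```

Run:
```python
from cell import telemetry, eyes
import cv2
from h import *
o=telemetry.get_obs();print(o['tool_pos'],o['force'])
s=eyes.read_camera('side');t=eyes.read_camera('top')
f=lambda p,r,c:cv2.resize(p['pixels'][r:r+100,c:c+130,::-1],None,fx=3,fy=3,interpolation=cv2.INTER_CUBIC)
cv2.imwrite('pics/p2.png',np.hstack([f(s,165,255),f(t,135,275)]))
```

```text
[0.4317166  0.12832325 0.0961055 ] [ 0.96707401 -0.50986365  6.75234096]
```

View pics/p2.png

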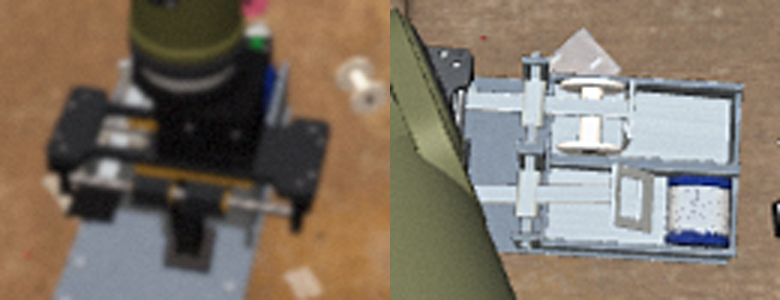

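The gate is up, and the blue reel has rolled to the front stop (right crop, (700,212)). The empty reel stays behind its gate at (592,117). I'll let the reel settle, then raise the tool slowly and back off.

>>> drive_tool(angular=[[0,0,0],[0,0,0],[0,0,0],[0,0,0],[0,0,0],[0,0,0],[0,0,0],[0,0,0],[0,0,0],[0,0,0],[0,0,0],[0,0,0],[0,0,0],[0,0,0],[0,0,0],[0,0,0],[0,0,0],[0,0,0]], delta_pos=[[0,0,0],[0,0,0],[0,0,0],[0,0,0],[0,0,0],[0,0,-0.7],[0,0,-0.7],[0,0,-0.7],[0,0,-0.7],[0,0,-0.7],[0,0,-0.7],[0,0,-1],[0,0,-2],[0,0,-3],[0,0,-3],[0,0,0],[0,0,0],[0,0,0]], gripper=[0,0,0,0,0,0,0,0,0,0,0,0,0,0,0,0,0,0])

```text
time_s: 7.8
tool_pos: [0.4304, 0.1277, 0.2273]
tool_rot: [-179.9, 0.1, 86.7]
force: [-0.3, -0.3, -0.9]
grip_width: 0.0004
grasp_force: 0.0
```

Run:
```python
from cell import telemetry, eyes
import cv2
from h import *
o=telemetry.get_obs();print(o['time_s'],o['tool_pos'],o['force'])
s=eyes.read_camera('side');t=eyes.read_camera('top')
f=lambda p,r,c:cv2.resize(p['pixels'][r:r+130,c:c+130,::-1],None,fx=3,fy=3,interpolation=cv2.INTER_CUBIC)
cv2.imwrite('pics/p3.png',np.hstack([f(s,165,255),f(t,120,275)]))
for uv in [(275+310/3,135+212/3)]: print(ray(t,uv,.047))
```

```text
7.8 [0.43042922 0.12767911 0.22734054] [-0.29981635 -0.30979254 -0.85979401]
[ 0.41999945 -0.09336618  0.047     ]
```

View pics/p3.png

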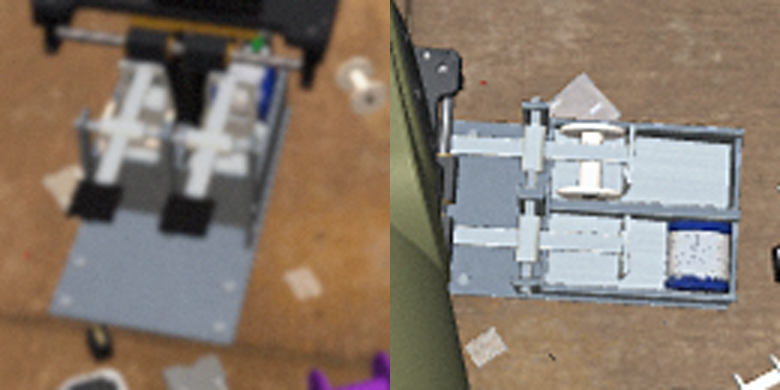

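The lever is back up and the gate is shut. The full reel lies at the front stop, about 223 mm ahead of the pads (right crop (698,255)), and the empty reel is still in place at (592,160). Handing in.

```bash
python3 -c "
from cell import env
print(env.sign_off())"
```

```text
the job is handed in; nothing more can be done
None
```

The full solder reel, in the near lane, was let out to the front stop and its gate is shut again; the last pictures show the empty reel still behind its gate and its lever up, and the job was handed in at about 8 s (the hand-in gave no verdict).

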